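Shut and pin the bar drawer

ROBOT

A 6-joint arm with a two-finger parallel gripper is mounted at the origin on the work surface. World frame = base frame: x ahead of the robot, y to its left, z up, the work surface at z = 0. Lengths are in m, angles in rad, forces in N, time in s.
With the tool pointing down it reaches from about 0.375 to 0.975 m from the base axis. Payload 3.8 kg.
Tool frame: the origin (TCP) lies midway between the tips of the shut fingers; the grasp point (between the pads) lies 19 mm behind it; z points along the fingers, y is the line along which they close (so a half turn about z gives the same grasp; the last joint's range is limited). The gripper opens to 85 mm and grips with 20 to 120 N. Pads are 22 mm wide; open, the fingers measure 114 mm over their backs; the gripper's body (76 mm by 85 mm) begins 54 mm behind the grasp point. The pads swing forward as they close: fully open they stand 13 mm farther back than shut.
Start: joints at [1.151, 0.264, 1.604, -0, 1.274, -0.037], TCP at [0.252, 0.626, 0.231] pointing down, gripper open.
Joint ranges: [-2.63, 2.63], [-0.94, 2.18], [0.31, 2.57], [-1.31, 4.45], [0, 2.66], [-2.55, 2.55]. Speed limits (rad/s): [2.57, 2.57, 3.14, 3.14, 3.14, 3.14].

INTERFACE

Orientations are given as a rotation vector (axis times angle).
In Python, from workcell import * gives the robot as it stands. The module is installed in compiled form; this text tells all that it offers.
- The arm moves only by the tool apply_moves, never from a script. Its arguments are lists of equal length, an entry for each row: "fingers": the opening, from 0 (shut) to 1 (fully open); "travel": the shift along the tool's x, y, z normalised to -1 to 1, where 1 is 0.05 m, a list of three; "rotation": the turn, a rotation vector about the tool's x, y, z normalised to -1 to 1, where 1 is 6 degrees, a list of three. In form: {"fingers": [fingers, ...], "travel": [[dx, dy, dz], ...], "rotation": [[ax, ay, az], ...]}. A call has 1 to 12 rows; each row shifts and turns the commanded pose from where the row before left it, along the tool's axes as they then stand; what a row does not reach is not made up. A row lasts 1/10 s, in which the tool goes at most 50 mm and 8.59 degrees, less where a joint would pass 70% of its speed; a pose out of reach is approached as far as the arm can. A call with a number of a shift or a turn outside -1 to 1 is refused whole. A call with a gripper value outside its range is refused whole. The fingers move at their own pace and stop on an object; "newtons" is the grip in N (left out, the last holds). Time passes only in rows, so rows that do not move let the fingers close. It gives the time, the measured TCP pose, the force, the opening and the grip force at its end, in the units of the state.
- read_state(): the state, without advancing time (a new reading comes with each control period).
- read_camera(name): name is "scene" or "top" or "wrist"; returns a dict with "image" (480x640x3 uint8, red, green, blue), "fx", "fy", "cx", "cy" (pixels), "extrinsics" (4x4, takes a point from world to camera coordinates). Camera axes: x right, y down, z forward; pixel columns grow to the right and rows downward; lengths in m; the calibration is good to about 2 mm. A picture is of the moment at which its call begins. There is no depth.
- finish_job(): hands the job in; it is judged then, once.
Trained networks look in the newest picture that a camera, given by its name, has taken for a name from the list of things; names that differ only in an ending like _2 or _b are one class to them, and where a whole thing is asked for, a point or a joint stands for the part that bears it (a point fixed in the world has none). Each returns a list of dicts, best first, with "p" (0 to 1); they miss things now and then, are a little off and sometimes report something else, mostly with a low value. They report only what shows in the picture. A call takes as long as a camera call.
- regions_of(camera, name): "mask" (480x640 bool, what is visible of it) and "bbox" ([left, top, width, height] in pixels, round what is visible of it).
- tip_of(camera, name): "location" ([column, row] in pixels: a listed point, or the origin of a listed thing).
The state is a dict: "time": time; "q": joint angles; "joint_vel": joint speeds; "joint_torque": joint torques, N m; "tool_pos": TCP position; "tcp_rot": TCP orientation; "wrist_force": force on the tool from outside, world axes, zero at the start; "torque": the same for the moment, N m; "width": opening from 0.0 (shut) to 1.0 (fully open); "grip_force": force on a finger pad.
Only numpy, scipy, OpenCV 4.12 (cv2) and the standard library are available. Lean on these libraries where they do the work, as an engineer would, in place of code of your own. Each camera call takes 0.05 s, during which the arm holds its last target. There are 200 camera calls.

TASK

Push the open drawer of the little white bar chest fully home until it seats in its detent. Then take the wooden-handled brass pin out of its stand and put it upright down through both brass eyelets at the front of the chest until its collar rests on the upper one, so that the drawer is locked, and let go. Leave the other bar things where they stand.

Things in the scene. Friction and masses are not known exactly. Their poses are not given: they have to be found in the camera images.
- chest: White bar chest with an oak top, fixed to the counter: 280 mm wide (y), 220 mm deep, top at 120 mm, with one wide drawer. Origin: on the counter below the middle of the drawer's front face when shut; x points into the chest (the drawer shuts along +x), y to its left seen from the robot, z up. A white pot and an amber jar stand fixed on its top, at the back.
- rack_rod (a point): Middle of the foremost rod of the open brass rack on four posts above the chest: rods 12 mm thick along the chest's y, 260 mm long, 306 mm above the counter. This rod hangs 45 mm in front of the shut drawer's face, the next one 12 mm behind the face: come in tilted about 40 degrees, fingers pointing down and forward, below and in front of it.
- drawer (a joint): How far the drawer stands open, in m; 0 is fully home, largest 0.14. It slides stiffly (a few N); a sprung detent must be pushed over just before home (up to about 10 N) and then holds the drawer at 0.
- drawer_face (a point): Point on the drawer's white front face, at mid width, 78 mm above the counter: a good place to push; moves with the drawer. The face is 262 mm wide and reaches from 12 to 100 mm above the counter. Below the point is a brass bar handle 110 mm long, 34 mm above the counter, standing 29 mm out of the face.
- drawer_eye (a point): Centre of the hole in the lower brass eyelet, on the top side of its plate, 96 mm above the counter; moves with the drawer. The plate is 8 mm thick, 36 mm wide (y) and stands 48 mm out of the drawer's face; the hole is vertical, 15 mm wide, its axis 32 mm in front of the face and 85 mm to the +y side of mid width.
- case_eye (a point): Centre of the hole in the upper brass eyelet, on the top side of its plate, 120 mm above the counter; fixed to the chest, same plate and hole as the lower one (8 mm thick, 36 mm wide, 15 mm hole). The two holes line up when the drawer is home.
- pin: Locking pin, 92 mm long, standing upright in the stand at the start. Origin at the tip of its lower end, z along the pin towards the handle. Brass shank of 8 mm diameter with a pointed tip, 40 mm long; brass collar of 22 mm diameter and 5 mm thick from 40 to 45 mm; dark wooden round handle of 16 mm diameter from 45 to 92 mm.
- pin_grip (a point): Point on the pin's axis, 70 mm above its tip: where to grip the handle.
- pin_collar (a point): Point on the pin's axis at the underside of the collar, 40 mm above its tip.
- pin_stand: Fixed wooden block, 50 x 50 x 50 mm, origin under its centre; the pin stands in the hole in the middle of its top with the collar resting on the top, 50 mm above the counter.
- jigger: Bystander: brass double-cone measure, 46 mm wide, 85 mm high, origin under its centre.
- shaker: Bystander: steel cocktail shaker, 84 mm wide, 205 mm high, origin under its centre.
- bitters: Bystander: amber bottle, 56 mm wide, 150 mm high, origin under its centre.
- tumbler: Bystander: glass tumbler, 76 mm wide, 85 mm high, origin under its centre.
- bowl: Bystander: white bowl, 110 mm wide, 50 mm high, origin under its centre.
- coasters: Bystander: stack of cork coasters, 90 mm wide, 24 mm high, origin under its centre.
- spoon: Bystander: brass spoon lying flat on the counter, 190 mm long along its x.

How it is judged:
By the outcome, as a careful person would: the job done as asked, in the order asked, and still so for the second after the job is handed in, with the robot touching nothing.
It also fails if it takes over 53 s, if anything falls off the work surface, if the arm or the gripper's body presses on something with over 40 N, if the wrist force passes 120 N, or if a joint passes its speed limit or range.

## Working session

There is one attempt and no reset: what is moved stays moved. The work goes in short steps, Python scripts to look and compute and a tool call to move; the robot and the scene stay as the last step left them, time stands still between calls to the robot, and variables do not carry over. Pictures are saved under pics/ and viewed, at most 13 in all, crops included, and the job is handed in when it is done.

Besides the shell and the picture viewer there is one more tool, called after "Call:" in YAML: its name, and indented under it one key for each argument. apply_moves: Moves the arm, as the interface text tells. Scaled input: -1 to 1 covers 0.05 m each way for a shift and 6 degrees each way for a turn. Its arguments: {"type":"object","properties":{"fingers":{"type":"array","items":{"type":"number"}},"travel":{"type":"array","items":{"type":"array","items":{"type":"number"}}},"rotation":{"type":"array","items":{"type":"array","items":{"type":"number"}}},"newtons":{"type":"number"}},"required":["fingers","travel","rotation"]}

```bash
mkdir -p pics; cat > h.py <<'E'
from workcell import *
import numpy as np, cv2
from scipy.spatial.transform import Rotation as R
def cam(n,save=None):
    c=read_camera(n)
    if save: cv2.imwrite('pics/'+save,c['image'][:,:,::-1])
    return c
def P(c):
    K=np.array([[c['fx'],0,c['cx']],[0,c['fy'],c['cy']],[0,0,1]])
    return K@np.array(c['extrinsics'])[:3]
def tri(obs):
    # obs: list of (P,uv)
    A=[]
    for p,(u,v) in obs: A+= [u*p[2]-p[0], v*p[2]-p[1]]
    A=np.array(A); x=np.linalg.lstsq(A[:,:3],-A[:,3],rcond=None)[0]
    err=[np.linalg.norm((p@np.r_[x,1])[:2]/(p@np.r_[x,1])[2]-uv) for p,uv in obs]
    return x,np.round(err,1)
def atz(p,uv,z):
    u,v=uv; A=np.array([u*p[2]-p[0], v*p[2]-p[1]])
    return np.linalg.solve(A[:,:2],-A[:,3]-A[:,2]*z)
def proj(p,X):
    h=p@np.r_[X,1]; return h[:2]/h[2]
E
cat > a.py <<'E'
from h import *
c={n:cam(n,n+'1.png') for n in('scene','top','wrist')}
s=read_state();print(s['tool_pos'],s['tcp_rot'],s['width'],s['time'])
for n in c: print(n,'campos',np.round(-np.array(c[n]['extrinsics'])[:3,:3].T@np.array(c[n]['extrinsics'])[:3,3],3))
for nm in 'chest rack_rod drawer_face drawer_eye case_eye pin pin_grip pin_collar pin_stand jigger shaker bitters tumbler bowl coasters spoon'.split():
    o=[]
    for n in c:
        r=tip_of(n,nm)
        if r: print(nm,n,np.round(r[0]['location'],1),round(r[0]['p'],2),len(r)); 
        if r and n!='wrist': o.append((P(c[n]),np.array(r[0]['location'])))
    if len(o)>1: x,e=tri(o);print('   ',np.round(x,4),e)
E
python3 a.py
```

```text
[0.25191238 0.62560912 0.23021415] [-5.97596691e-01 -3.08383782e+00  2.75444450e-03] 1.0000386615004007 0.15
scene campos [0.95  0.382 1.157]
top campos [ 0.297 -0.012  1.459]
wrist campos [0.186 0.653 0.373]
chest scene [283.6 306.1] 0.72 1
chest top [304.4 200.3] 0.92 2
    [ 0.629  -0.0346 -0.0015] [1.2 0.9]
rack_rod scene [287.6 224.9] 0.66 1
rack_rod top [303.2 186.4] 0.66 2
    [ 0.5873 -0.0291  0.3094] [2.  1.5]
drawer_face scene [304.5 269.8] 0.86 2
drawer_face top [303.3 219.4] 0.9 3
    [ 0.5608 -0.0278  0.0927] [0.1 0.1]
drawer_eye scene [340.1 280.7] 0.78 1
drawer_eye top [271.6 235. ] 0.57 1
    [0.5266 0.0475 0.0835] [0.4 0.3]
case_eye scene [320.4 296.4] 0.57 2
case_eye top [266.1 206.5] 0.56 1
    [0.5913 0.0539 0.113 ] [2.5 1.9]
pin scene [262.3 215.9] 0.63 1
pin top [390.4 261.1] 0.46 1
    [ 0.4742 -0.2478 -0.0034] [3.2 2.7]
pin_grip scene [264.2 216.4] 0.72 2
pin_grip top [399.5 256.1] 0.47 1
    [ 0.4786 -0.2606 -0.008 ] [3.3 2.8]
pin_collar scene [264.5 204.3] 0.61 2
pin_collar top [398.3 258.1] 0.51 2
    [ 0.4699 -0.2523  0.0438] [1.2 1. ]
pin_stand scene [265.3 213.8] 0.75 1
pin_stand top [394.6 257.9] 0.91 2
    [ 0.475  -0.2493  0.009 ] [1.1 0.9]
jigger scene [421.2 335.3] 0.61 1
jigger top [185.3 258.7] 0.67 1
    [0.4852 0.2571 0.0176] [1.6 1.2]
shaker scene [287.8 181.6] 0.68 2
shaker top [152.7 190.7] 0.83 2
    [0.5787 0.1402 0.5966] [85.9 60.5]
bitters scene [183.1 241.9] 0.93 1
bitters top [429.4 177.2] 0.79 1
    [ 0.6737 -0.343   0.0197] [1.7 1.4]
tumbler scene [488.4 397.8] 0.65 3
tumbler top [109.4 251.7] 0.82 1
    [0.5061 0.4439 0.0119] [0.7 0.5]
bowl scene [225.6 174.1] 0.75 1
bowl top [461.2 272.1] 0.8 1
    [ 0.4423 -0.4206 -0.0006] [2.5 2.3]
coasters scene [284.9 182.7] 0.75 1
coasters top [411.3 309.6] 0.94 3
    [ 0.3509 -0.2927 -0.0212] [0.5 0.5]
spoon scene [367.8 239.3] 0.96 1
spoon top [293.4 310.8] 0.64 2
    [ 0.3537 -0.0007 -0.007 ] [0.4 0.3]
```

View pics/scene1.png

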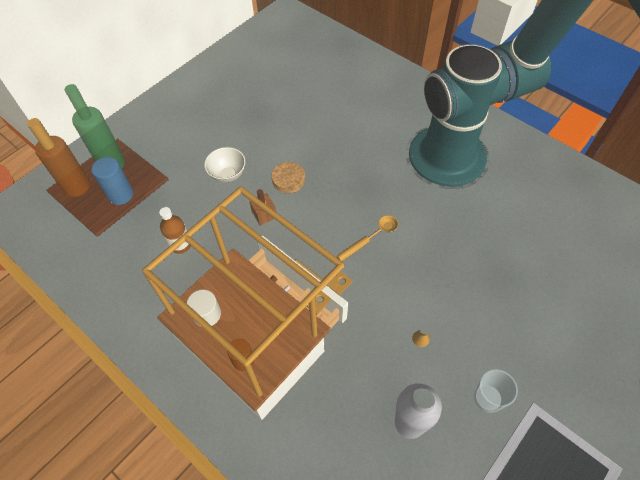

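View pics/top1.png

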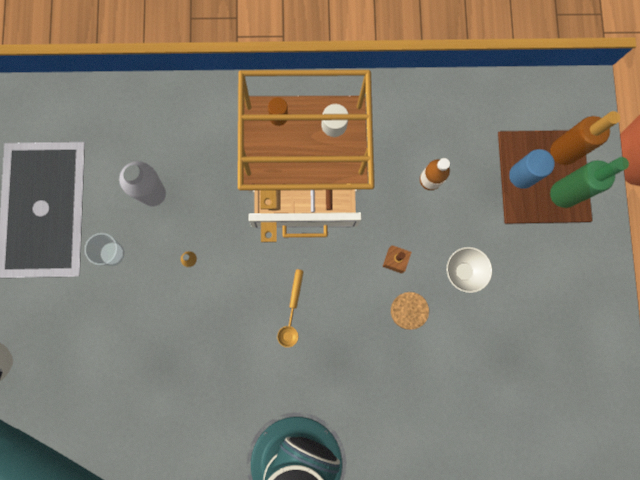

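The scene view shows the open drawer, with its face at about (305,270), and the pin in its stand at (263,208). The top view shows the eyelets at (268,200) and (268,232), the stand at (396,258) and the spoon at (290,310). The chest is nearly aligned with the world axes, and the networks agree with both pictures. Next I plan the approach to the drawer.

```bash
cat >> h.py <<'E'
def tilt(deg,yaw=0):
    a=np.radians(deg); c,s=np.cos(a),np.sin(a)
    return R.from_euler('z',yaw,degrees=True)*R.from_matrix(np.array([[-c,0,s],[0,1,0],[-s,0,-c]]))
def plan(pos,rot,n,start=None):
    s=read_state(); p=np.array(s['tool_pos']) if start is None else np.array(start); r=R.from_rotvec(s['tcp_rot'])
    w=(r.inv()*rot).as_rotvec()/n if rot is not None else np.zeros(3)
    print('from',np.round(p,4),'t',s['time'])
    d=(np.array(pos)-p)/n; rows=[]
    for i in range(n):
        rows.append(list(map(float,np.round(r.inv().apply(d)/0.05,2)))); r=r*R.from_rotvec(w)
    print('travel',rows); print('rot each',np.round(np.degrees(w)/6,3))
E
python3 -c "
from h import *
plan([.47,-.03,.27],tilt(42),24,start=[.252,.626,.33])"
```

```text
from [0.252 0.626 0.33 ] t 2.55
travel [[-0.37, -0.44, 0.05], [-0.36, -0.45, 0.06], [-0.36, -0.45, 0.07], [-0.35, -0.46, 0.07], [-0.34, -0.46, 0.08], [-0.33, -0.47, 0.09], [-0.32, -0.47, 0.1], [-0.31, -0.48, 0.1], [-0.3, -0.48, 0.11], [-0.29, -0.49, 0.12], [-0.27, -0.49, 0.12], [-0.26, -0.5, 0.13], [-0.25, -0.5, 0.13], [-0.24, -0.51, 0.14], [-0.23, -0.51, 0.14], [-0.22, -0.52, 0.14], [-0.2, -0.52, 0.15], [-0.19, -0.52, 0.15], [-0.18, -0.53, 0.15], [-0.17, -0.53, 0.15], [-0.15, -0.54, 0.16], [-0.14, -0.54, 0.16], [-0.13, -0.54, 0.16], [-0.11, -0.54, 0.16]]
rot each [-0.056 -0.288 -0.145]
```

Call:
apply_moves:
  fingers: [0.5, 0, 0]
  travel:
    - [0, 0, -0.6]
    - [0, 0, -0.7]
    - [0, 0, -0.7]
  rotation:
    - [0, 0, 0]
    - [0, 0, 0]
    - [0, 0, 0]

```text
time: 2.85
tool_pos: [0.252, 0.6257, 0.3317]
tcp_rot: [-0.598, -3.084, 0.002]
wrist_force: [-0.3, 0.5, 0.6]
width: 0.518
grip_force: 0.0
```

Call:
apply_moves:
  fingers: [0, 0, 0, 0, 0, 0, 0, 0, 0, 0, 0, 0]
  travel:
    - [-0.37, -0.44, 0.05]
    - [-0.36, -0.45, 0.06]
    - [-0.36, -0.45, 0.07]
    - [-0.35, -0.46, 0.07]
    - [-0.34, -0.46, 0.08]
    - [-0.33, -0.47, 0.09]
    - [-0.32, -0.47, 0.1]
    - [-0.31, -0.48, 0.1]
    - [-0.3, -0.48, 0.11]
    - [-0.29, -0.49, 0.12]
    - [-0.27, -0.49, 0.12]
    - [-0.26, -0.5, 0.13]
  rotation:
    - [-0.056, -0.288, -0.145]
    - [-0.056, -0.288, -0.145]
    - [-0.056, -0.288, -0.145]
    - [-0.056, -0.288, -0.145]
    - [-0.056, -0.288, -0.145]
    - [-0.056, -0.288, -0.145]
    - [-0.056, -0.288, -0.145]
    - [-0.056, -0.288, -0.145]
    - [-0.056, -0.288, -0.145]
    - [-0.056, -0.288, -0.145]
    - [-0.056, -0.288, -0.145]
    - [-0.056, -0.288, -0.145]

```text
time: 4.05
tool_pos: [0.3618, 0.297, 0.3012]
tcp_rot: [0.273, 2.758, 0.001]
wrist_force: [0.3, 0.8, 0.4]
width: -0.002
grip_force: 0.0
```

Call:
apply_moves:
  fingers: [0, 0, 0, 0, 0, 0, 0, 0, 0, 0, 0, 0]
  travel:
    - [-0.25, -0.5, 0.13]
    - [-0.24, -0.51, 0.14]
    - [-0.23, -0.51, 0.14]
    - [-0.22, -0.52, 0.14]
    - [-0.2, -0.52, 0.15]
    - [-0.19, -0.52, 0.15]
    - [-0.18, -0.53, 0.15]
    - [-0.17, -0.53, 0.15]
    - [-0.15, -0.54, 0.16]
    - [-0.14, -0.54, 0.16]
    - [-0.13, -0.54, 0.16]
    - [-0.11, -0.54, 0.16]
  rotation:
    - [-0.056, -0.288, -0.145]
    - [-0.056, -0.288, -0.145]
    - [-0.056, -0.288, -0.145]
    - [-0.056, -0.288, -0.145]
    - [-0.056, -0.288, -0.145]
    - [-0.056, -0.288, -0.145]
    - [-0.056, -0.288, -0.145]
    - [-0.056, -0.288, -0.145]
    - [-0.056, -0.288, -0.145]
    - [-0.056, -0.288, -0.145]
    - [-0.056, -0.288, -0.145]
    - [-0.056, -0.288, -0.145]

```text
time: 5.25
tool_pos: [0.4701, -0.0298, 0.2711]
tcp_rot: [0.001, 2.407, -0.0]
wrist_force: [0.9, 0.5, -0.0]
width: 0.001
grip_force: 0.0
```

```bash
cat > b.py <<'E'
from h import *
c=cam('wrist','w2.png'); s=read_state(); print(np.round(s['tool_pos'],4),np.round(R.from_rotvec(s['tcp_rot']).as_matrix(),3).tolist(),np.round(s['q'],2))
for nm,z in dict(drawer_face=.078,drawer_eye=.096,case_eye=.12,rack_rod=.306).items():
    for r in tip_of('wrist',nm)[:2]: print(nm,np.round(r['location'],1),round(r['p'],2),np.round(atz(P(c),r['location'],z),4))
plan([.49,-.03,.075],tilt(42),6)
E
python3 b.py
```

```text
[ 0.4702 -0.0339  0.2699] [[-0.742, 0.003, 0.67], [-0.0, 1.0, -0.005], [-0.67, -0.004, -0.742]] [-0.24 -0.66  2.46  0.26  0.64 -1.96]
drawer_face [316.1 125.3] 0.61 [ 0.5571 -0.0288]
drawer_eye [426.8 111.5] 0.8 [0.5267 0.0541]
case_eye [412.7 196.4] 0.79 [0.5999 0.0555]
from [ 0.4698 -0.0284  0.2705] t 5.5
travel [[0.38, -0.01, 0.53], [0.39, -0.01, 0.53], [0.39, -0.01, 0.53], [0.39, -0.01, 0.53], [0.39, -0.01, 0.53], [0.39, -0.01, 0.53]]
rot each [-0.    -0.003 -0.005]
```

Call:
apply_moves:
  fingers: [0, 0, 0, 0, 0, 0, 0]
  travel:
    - [0.38, 0, 0.53]
    - [0.39, 0, 0.53]
    - [0.39, 0, 0.53]
    - [0.39, 0, 0.53]
    - [0.39, 0, 0.53]
    - [0.39, 0, 0.53]
    - [0, 0, 0]
  rotation:
    - [0, 0, 0]
    - [0, 0, 0]
    - [0, 0, 0]
    - [0, 0, 0]
    - [0, 0, 0]
    - [0, 0, 0]
    - [0, 0, 0]

```text
time: 6.2
tool_pos: [0.5119, -0.0256, 0.0864]
tcp_rot: [0.004, 2.446, 0.008]
wrist_force: [-0.5, 0.0, -0.6]
width: 0.001
grip_force: 0.0
```

```bash
python3 -c "
from h import *
plan([.545,-.03,.075],tilt(42),5)
plan([.605,-.03,.075],tilt(42),10,start=[.545,-.03,.075])"
```

```text
from [ 0.5119 -0.0256  0.0864] t 6.2
travel [[-0.07, -0.02, 0.12], [-0.07, -0.02, 0.12], [-0.07, -0.02, 0.12], [-0.07, -0.02, 0.12], [-0.07, -0.02, 0.12]]
rot each [ 0.01  -0.072 -0.01 ]
from [ 0.545 -0.03   0.075] t 6.2
travel [[-0.09, 0.0, 0.08], [-0.09, 0.0, 0.08], [-0.09, 0.0, 0.08], [-0.09, 0.0, 0.08], [-0.09, 0.0, 0.08], [-0.09, 0.0, 0.08], [-0.09, 0.0, 0.08], [-0.09, 0.0, 0.08], [-0.09, 0.0, 0.08], [-0.09, 0.0, 0.08]]
rot each [ 0.005 -0.036 -0.005]
```

Call:
apply_moves:
  fingers: [0, 0, 0, 0, 0, 0, 0, 0, 0, 0]
  travel:
    - [-0.07, -0.02, 0.12]
    - [-0.07, -0.02, 0.12]
    - [-0.07, -0.02, 0.12]
    - [-0.07, -0.02, 0.12]
    - [-0.15, 0, 0.13]
    - [-0.15, 0, 0.13]
    - [-0.15, 0, 0.13]
    - [-0.15, 0, 0.13]
    - [-0.15, 0, 0.13]
    - [-0.15, 0, 0.13]
  rotation:
    - [0, 0, 0]
    - [0, 0, 0]
    - [0, 0, 0]
    - [0, 0, 0]
    - [0, 0, 0]
    - [0, 0, 0]
    - [0, 0, 0]
    - [0, 0, 0]
    - [0, 0, 0]
    - [0, 0, 0]

```text
time: 7.2
tool_pos: [0.5995, -0.0302, 0.085]
tcp_rot: [0.007, 2.447, -0.007]
wrist_force: [-2.2, -0.7, 1.7]
width: 0.001
grip_force: 1.0
```

Call:
apply_moves:
  fingers: [0, 0, 0, 0]
  travel:
    - [-0.11, 0, 0.11]
    - [-0.07, 0, 0.07]
    - [-0.07, 0, 0.07]
    - [-0.07, 0, 0.07]
  rotation:
    - [0, 0, 0]
    - [0, 0, 0]
    - [0, 0, 0]
    - [0, 0, 0]

```text
time: 7.6
tool_pos: [0.6203, -0.0299, 0.0821]
tcp_rot: [0.007, 2.449, -0.006]
wrist_force: [-4.2, -0.4, 2.8]
width: -0.002
grip_force: 2.1
```

Call:
apply_moves:
  fingers: [0, 0, 0, 0]
  travel:
    - [-0.05, 0, 0.04]
    - [-0.05, 0, 0.04]
    - [-0.05, 0, 0.04]
    - [0, 0, 0]
  rotation:
    - [0, 0, 0]
    - [0, 0, 0]
    - [0, 0, 0]
    - [0, 0, 0]

```text
time: 8.0
tool_pos: [0.6266, -0.0296, 0.0807]
tcp_rot: [0.006, 2.452, -0.004]
wrist_force: [-30.1, -3.1, 17.3]
width: 0.001
grip_force: 14.7
```

Call:
apply_moves:
  fingers: [0, 0, 0, 0, 0, 0, 0, 0]
  travel:
    - [0.15, 0, -0.13]
    - [0.3, 0, -0.26]
    - [0.46, 0, -0.39]
    - [0.46, 0, -0.39]
    - [0, 0, -0.7]
    - [0, 0, -0.6]
    - [0, 0, -0.4]
    - [0, 0, 0]
  rotation:
    - [0, 0, 0]
    - [0, 0, 0]
    - [0, 0, 0]
    - [0, 0, 0]
    - [0, 0, 0]
    - [0, 0, 0]
    - [0, 0, 0]
    - [0, 0, 0]

```text
time: 8.8
tool_pos: [0.4955, -0.0278, 0.146]
tcp_rot: [0.003, 2.439, -0.003]
wrist_force: [0.9, -0.1, 0.7]
width: -0.003
grip_force: 0.0
```

```bash
sed -i "s/'w2.png'/'w3.png'/;/^plan/d" b.py; cat >> b.py <<'E'
for n in('top','scene'):
    c=cam(n,n+'3.png')
    for nm,z in dict(drawer_face=.078,drawer_eye=.096,case_eye=.12,pin_stand=0,pin_collar=.05,pin_grip=.08).items():
        for r in tip_of(n,nm)[:2]: print(n,nm,np.round(r['location'],1),round(r['p'],2),np.round(atz(P(c),r['location'],z),4))
E
python3 b.py
```

```text
[ 0.4955 -0.0277  0.1448] [[-0.764, 0.003, 0.645], [0.002, 1.0, -0.003], [-0.645, -0.001, -0.764]] [-0.19 -0.4   2.56  0.39  0.32 -2.09]
drawer_face [313.3 295.8] 0.95 [ 0.6362 -0.0294]
drawer_eye [437.8 299.1] 0.88 [0.6023 0.0567]
case_eye [442.1 332.3] 0.82 [0.6011 0.0552]
top drawer_face [302.7 192.4] 0.59 [ 0.629 -0.028]
top drawer_eye [270.1 203. ] 0.84 [0.6007 0.0488]
top pin_stand [393.8 258.5] 0.64 [ 0.476  -0.2506]
top pin_stand [271.4 207.6] 0.4 [0.6103 0.05  ]
top pin_collar [397.1 257. ] 0.39 [ 0.4733 -0.2505]
top pin_grip [400.5 255.4] 0.45 [ 0.4731 -0.2536]
scene drawer_face [281.1 292.7] 0.63 [ 0.6322 -0.0346]
scene drawer_eye [318.1 302.1] 0.71 [0.6018 0.049 ]
scene case_eye [320.2 298.4] 0.56 [0.6003 0.0543]
scene pin_stand [264.  211.3] 0.82 [ 0.4665 -0.2599]
scene pin_stand [262.7 211.2] 0.48 [ 0.4684 -0.2627]
scene pin_collar [263.9 203.4] 0.66 [ 0.4701 -0.2492]
scene pin_grip [257.6 194.5] 0.66 [ 0.4738 -0.2629]
```

View pics/w3.png

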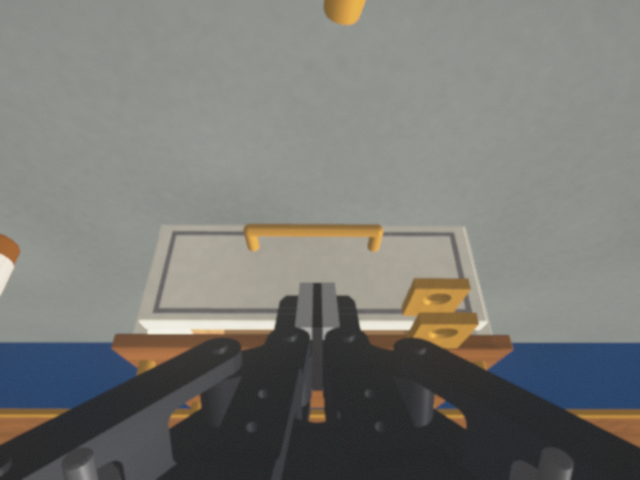

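The drawer is home: the drawer eye at (0.602, 0.057) and the case eye at (0.601, 0.055) line up. In the wrist view the lower eyelet is at (438,298) and the upper one at (445,332). The next step is to move over the pin.

```bash
python3 -c "
from h import *
plan([.485,-.25,.20],tilt(42),8)"
```

```text
from [ 0.4944 -0.0273  0.1425] t 9.75
travel [[-0.08, -0.56, -0.12], [-0.08, -0.56, -0.12], [-0.08, -0.56, -0.12], [-0.08, -0.56, -0.12], [-0.08, -0.56, -0.12], [-0.08, -0.56, -0.12], [-0.08, -0.56, -0.12], [-0.08, -0.56, -0.12]]
rot each [-0.002 -0.044 -0.003]
```

Call:
apply_moves:
  fingers: [0, 0, 0, 0.6, 0.6, 0.6, 0.6, 0.6, 0.6, 0.6]
  travel:
    - [0, 0, -0.4]
    - [-0.08, -0.56, -0.1]
    - [-0.08, -0.56, -0.1]
    - [-0.08, -0.56, -0.1]
    - [-0.08, -0.56, -0.1]
    - [-0.08, -0.56, -0.1]
    - [-0.08, -0.56, -0.1]
    - [-0.08, -0.56, -0.1]
    - [-0.08, -0.54, -0.1]
    - [0, 0, 0]
  rotation:
    - [0, 0, 0]
    - [0, -0.04, 0]
    - [0, -0.04, 0]
    - [0, -0.04, 0]
    - [0, -0.04, 0]
    - [0, -0.04, 0]
    - [0, -0.04, 0]
    - [0, -0.04, 0]
    - [0, -0.04, 0]
    - [0, 0, 0]

```text
time: 10.75
tool_pos: [0.492, -0.2117, 0.2389]
tcp_rot: [0.07, 2.466, -0.069]
wrist_force: [0.1, -0.9, -0.0]
width: 0.6
grip_force: 0.0
```

```bash
cat > c.py <<'E'
from h import *
import sys
c=cam('wrist',sys.argv[1]); s=read_state(); print(s['time'],np.round(s['tool_pos'],4),np.round(R.from_rotvec(s['tcp_rot']).as_matrix(),3).tolist(),np.round(s['q'],2))
t=cam('top'); 
for nm,z in dict(pin_stand=0,pin_collar=.05,pin_grip=.08,pin=.01).items():
    o=[]
    for n,cc in(('wrist',c),('top',t)):
        for r in tip_of(n,nm)[:1]: print(nm,n,np.round(r['location'],1),round(r['p'],2),np.round(atz(P(cc),r['location'],z),4)); o.append((P(cc),np.array(r['location'])))
    if len(o)>1: print('  tri',*tri(o))
E
python3 c.py w4.png
```

```text
10.8 [ 0.4911 -0.2101  0.237 ] [[-0.781, 0.066, 0.62], [0.033, 0.997, -0.065], [-0.623, -0.03, -0.782]] [-0.67 -0.38  2.34  0.57  0.67 -2.55]
pin_stand top [392.7 257.7] 0.42 [ 0.478 -0.248]
pin_collar wrist [260.9  20.4] 0.63 [ 0.4741 -0.2511]
pin_collar top [463.7 270.5] 0.28 [ 0.4375 -0.4083]
  tri [ 0.40807087 -0.31096734  0.24440677] [424.1  21. ]
pin_grip wrist [257.   43.7] 0.87 [ 0.4728 -0.2497]
pin_grip top [427.8 176.7] 0.27 [ 0.6614 -0.3279]
  tri [ 0.82590409 -0.44729454 -0.54636285] [24.3  6.9]
pin top [270.9 200.9] 0.54 [0.6252 0.0506]
```

View pics/w4.png

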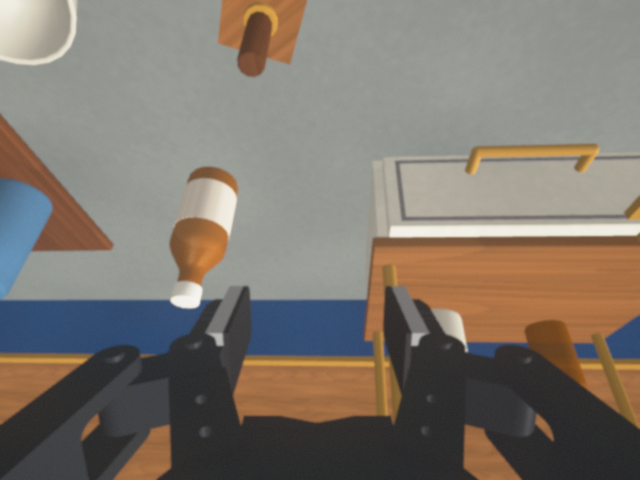

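The pin stands at about (255,50) in the wrist view, which puts it at world (0.473, -0.251). Joint 6 reached its limit, so I'll approach the pin yawed by about -20 degrees.

```bash
python3 -c "
from h import *
plan([.470,-.25,.155],tilt(40,-20),6)"
```

```text
from [ 0.4904 -0.2083  0.2353] t 11.25
travel [[0.22, -0.14, 0.18], [0.21, -0.14, 0.18], [0.21, -0.14, 0.18], [0.2, -0.15, 0.18], [0.2, -0.15, 0.19], [0.19, -0.15, 0.19]]
rot each [ 0.252 -0.036  0.379]
```

Call:
apply_moves:
  fingers: [0.6, 0.6, 0.6, 0.6, 0.6, 0.6, 0.6]
  travel:
    - [0.22, -0.14, 0.18]
    - [0.21, -0.14, 0.18]
    - [0.21, -0.14, 0.18]
    - [0.2, -0.15, 0.18]
    - [0.2, -0.15, 0.19]
    - [0.19, -0.15, 0.19]
    - [0, 0, 0]
  rotation:
    - [0.252, -0.036, 0.379]
    - [0.252, -0.036, 0.379]
    - [0.252, -0.036, 0.379]
    - [0.252, -0.036, 0.379]
    - [0.252, -0.036, 0.379]
    - [0.252, -0.036, 0.379]
    - [0, 0, 0]

```text
time: 11.95
tool_pos: [0.468, -0.2494, 0.152]
tcp_rot: [0.427, 2.416, -0.153]
wrist_force: [-0.1, 0.4, -0.6]
width: 0.602
grip_force: 0.0
```

```bash
python3 c.py w5.png; python3 -c "
from h import *
plan([.4845,-.2552,.071],tilt(40,-20),5)"
```

```text
12.0 [ 0.4688 -0.2498  0.1536] [[-0.721, 0.342, 0.602], [0.262, 0.94, -0.219], [-0.641, 0.0, -0.768]] [-0.67 -0.31  2.48  0.6   0.37 -2.39]
pin_stand wrist [316.6  80.3] 0.72 [ 0.4731 -0.2499]
pin_stand top [270.  205.5] 0.72 [0.6157 0.0535]
  tri [ 0.53154017 -0.03667118  0.12053781] [549.8  44.6]
pin_collar wrist [313.7 135.4] 0.93 [ 0.4723 -0.2514]
pin_collar top [399.8 255.7] 0.59 [ 0.4763 -0.2571]
  tri [ 0.47733489 -0.25673756  0.04370584] [5.9 0.6]
pin_grip wrist [317.4 175.7] 0.7 [ 0.4727 -0.2494]
pin_grip top [398.9 258.1] 0.47 [ 0.4668 -0.2495]
  tri [ 0.46614139 -0.24800894  0.08633606] [1.9 0.2]
pin top [389.5 263.4] 0.45 [ 0.4629 -0.2378]
from [ 0.4699 -0.251   0.1557] t 12.45
travel [[0.17, 0.0, 0.3], [0.17, 0.0, 0.3], [0.17, 0.0, 0.3], [0.17, 0.0, 0.3], [0.17, 0.0, 0.3]]
rot each [-0.002  0.002  0.   ]
```

View pics/w5.png

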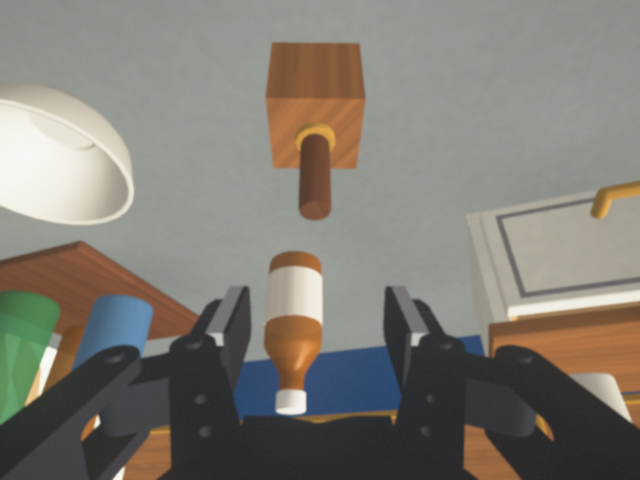

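The pin is centred between the fingers at column 315, and its heights check out. I descend onto it.

Call:
apply_moves:
  fingers: [0.6, 0.6, 0.6, 0.6, 0.6, 0.6]
  travel:
    - [0.17, 0.0, 0.3]
    - [0.17, 0.0, 0.3]
    - [0.17, 0.0, 0.3]
    - [0.17, 0.0, 0.3]
    - [0.17, 0.0, 0.3]
    - [0, 0, 0]
  rotation:
    - [0, 0, 0]
    - [0, 0, 0]
    - [0, 0, 0]
    - [0, 0, 0]
    - [0, 0, 0]
    - [0, 0, 0]

```text
time: 13.05
tool_pos: [0.4875, -0.2442, 0.084]
tcp_rot: [0.446, 2.441, -0.175]
wrist_force: [-0.8, 0.1, 0.1]
width: 0.598
grip_force: 0.0
```

```bash
python3 c.py w6.png; python3 -c "
from h import *
plan([.4845,-.2552,.071],tilt(40,-20),2)"
```

```text
13.1 [ 0.4877 -0.2446  0.0849] [[-0.735, 0.358, 0.576], [0.272, 0.933, -0.233], [-0.621, -0.015, -0.784]] [-0.59 -0.14  2.49  0.8   0.18 -2.55]
pin_stand wrist [293.2 138.3] 0.86 [ 0.4726 -0.2511]
pin_stand top [396.2 262. ] 0.58 [ 0.4672 -0.2561]
  tri [ 0.46710259 -0.25328519  0.00572927] [9.5 0.8]
pin_collar wrist [288.1 219.9] 0.85 [ 0.4739 -0.2513]
pin_collar top [397.8 259.1] 0.46 [ 0.4682 -0.2519]
  tri [ 0.4679044  -0.25035147  0.05478974] [4.5 0.3]
pin_grip wrist [284.2 282.7] 0.78 [ 0.4744 -0.2513]
pin_grip top [397.7 256.9] 0.23 [ 0.4697 -0.2468]
  tri [ 0.46902705 -0.2468799   0.08345699] [4.3 0.3]
pin top [393.2 261.5] 0.48 [ 0.4674 -0.2471]
from [ 0.488  -0.2455  0.0862] t 13.55
travel [[0.09, -0.1, 0.12], [0.1, -0.1, 0.12]]
rot each [-0.114 -0.123 -0.023]
```

View pics/w6.png

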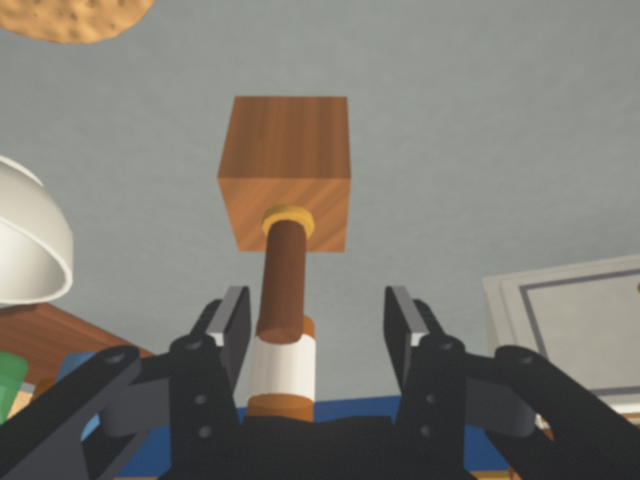

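The arm stopped short because q6 is at its limit and the pin sits left of centre at (285,280). The radial yaw of -27 degrees frees the wrist, so I correct to that.

```bash
python3 -c "
from h import *
plan([.4841,-.2567,.0707],tilt(41,-27),4)"
```

```text
from [ 0.488  -0.2455  0.0862] t 13.55
travel [[0.05, -0.06, 0.06], [0.05, -0.06, 0.06], [0.05, -0.06, 0.06], [0.05, -0.06, 0.06]]
rot each [ 0.129 -0.101  0.213]
```

Call:
apply_moves:
  fingers: [0.6, 0.6, 0.6, 0.6, 0.6]
  travel:
    - [0.05, -0.06, 0.06]
    - [0.05, -0.06, 0.06]
    - [0.05, -0.06, 0.06]
    - [0.05, -0.06, 0.06]
    - [0, 0, 0]
  rotation:
    - [0.129, -0.101, 0.213]
    - [0.129, -0.101, 0.213]
    - [0.129, -0.101, 0.213]
    - [0.129, -0.101, 0.213]
    - [0, 0, 0]

```text
time: 14.05
tool_pos: [0.4834, -0.252, 0.0753]
tcp_rot: [0.577, 2.382, -0.219]
wrist_force: [1.0, -0.5, 0.2]
width: 0.595
grip_force: 0.0
```

```bash
sed -i "s/^t=cam.*/t=None/;s/,('top',t)//" c.py; python3 c.py w7.png; python3 -c "
from h import *
plan([.4841,-.2567,.0707],tilt(41,-27),2)"
```

```text
14.1 [ 0.4837 -0.2522  0.0758] [[-0.679, 0.458, 0.573], [0.346, 0.889, -0.3], [-0.647, -0.005, -0.762]] [-0.56 -0.12  2.52  0.92  0.06 -2.55]
from [ 0.4837 -0.2522  0.0758] t 14.1
travel [[0.01, -0.04, 0.05], [0.02, -0.04, 0.05]]
rot each [-0.035 -0.056 -0.001]Traceback (most recent call last):
  File "c.py", line 7, in <module>
    for n,cc in(('wrist',c)):
        ^^^^
ValueError: too many values to unpack (expected 2)
```

Call:
apply_moves:
  fingers: [0.6, 0.6, 0.6]
  travel:
    - [0.02, -0.04, 0.06]
    - [0.02, -0.04, 0.06]
    - [0, 0, 0]
  rotation:
    - [0, 0.12, 0]
    - [0, 0.12, 0]
    - [0, 0, 0]

```text
time: 14.4
tool_pos: [0.4848, -0.2579, 0.071]
tcp_rot: [0.581, 2.404, -0.214]
wrist_force: [0.9, -0.6, -0.3]
width: 0.6
grip_force: 0.0
```

```bash
sed -i "s/(('wrist',c))/(('wrist',c),)/" c.py; python3 c.py w7.png; python3 -c "
from h import *
plan([.4841,-.2567,.0707],None,2)"
```

```text
14.45 [ 0.4846 -0.2577  0.0709] [[-0.693, 0.458, 0.557], [0.353, 0.889, -0.292], [-0.629, -0.006, -0.777]] [-0.57 -0.1   2.5   0.73  0.08 -2.38]
pin_stand wrist [ 30.7 214.1] 0.72 [ 0.4413 -0.419 ]
pin_grip wrist [315.6 312.3] 0.56 [ 0.4741 -0.2516]
from [ 0.4842 -0.2574  0.0707] t 14.65
travel [[0.0, 0.01, -0.0], [0.0, 0.01, -0.0]]
rot each [0. 0. 0.]
```

Now on target, with the pin centred at column 316. I close the gripper.

Call:
apply_moves:
  fingers: [0.3, 0, 0, 0, 0, 0, 0]
  travel:
    - [0, 0, 0]
    - [0, 0, 0]
    - [0, 0, 0]
    - [0, 0, 0]
    - [0, 0, 0]
    - [0, 0, 0]
    - [0, 0, 0]
  rotation:
    - [0, 0, 0]
    - [0, 0, 0]
    - [0, 0, 0]
    - [0, 0, 0]
    - [0, 0, 0]
    - [0, 0, 0]
    - [0, 0, 0]
  newtons: 60

```text
time: 15.35
tool_pos: [0.4844, -0.2575, 0.0707]
tcp_rot: [0.581, 2.404, -0.213]
wrist_force: [-1.5, 0.4, 1.6]
width: 0.169
grip_force: 58.4
```

```bash
python3 -c "
from h import *
s=read_state();r=R.from_rotvec(s['tcp_rot']);print(s['width'],s['grip_force'],s['wrist_force'],s['tool_pos'],r.inv().apply([0,0,1]))
plan(np.array(s['tool_pos'])+[0,0,.14],None,6)"
```

```text
0.1691574634692818 58.379337787628174 [-1.46241946  0.41174347  1.62591633] [ 0.48435367 -0.25748659  0.07074801] [-0.62873783 -0.00554331 -0.77759759]
from [ 0.4844 -0.2575  0.0707] t 15.35
travel [[-0.29, -0.0, -0.36], [-0.29, -0.0, -0.36], [-0.29, -0.0, -0.36], [-0.29, -0.0, -0.36], [-0.29, -0.0, -0.36], [-0.29, -0.0, -0.36]]
rot each [0. 0. 0.]
```

Call:
apply_moves:
  fingers: [0, 0, 0, 0, 0, 0, 0]
  travel:
    - [-0.15, 0, -0.18]
    - [-0.29, 0, -0.36]
    - [-0.29, 0, -0.36]
    - [-0.29, 0, -0.36]
    - [-0.29, 0, -0.36]
    - [-0.29, 0, -0.36]
    - [0, 0, 0]
  rotation:
    - [0, 0, 0]
    - [0, 0, 0]
    - [0, 0, 0]
    - [0, 0, 0]
    - [0, 0, 0]
    - [0, 0, 0]
    - [0, 0, 0]

```text
time: 16.05
tool_pos: [0.4868, -0.2582, 0.2029]
tcp_rot: [0.579, 2.397, -0.216]
wrist_force: [0.4, -1.3, 0.6]
width: 0.167
grip_force: 58.6
```

```bash
cat >> h.py <<'E'
R0=R.from_rotvec([.581,2.404,-.213]); T0=np.array([.4844,-.2575,.0707]); PT=R0.inv().apply(np.array([.473,-.251,.010])-T0)
def pinpose(tip,yaw,extra=0):
    r=R.from_euler('z',yaw+27.7,degrees=True)*R0*R.from_euler('y',-extra,degrees=True)
    return np.array(tip)-r.apply(PT), r
def pintip():
    s=read_state(); r=R.from_rotvec(s['tcp_rot']); return np.array(s['tool_pos'])+r.apply(PT), r.apply(R0.inv().apply([0,0,1]))
E
python3 -c "
from h import *
s=read_state();print(s['width'],s['grip_force'],np.round(s['q'],2),pintip())
p,r=pinpose([.52,.0555,.145],3,5);print(p,r.as_rotvec());plan(p,r,12)"
```

```text
0.16713081848620243 58.59975814819336 [-0.57 -0.34  2.39  0.13  0.41 -1.76] (array([ 0.47576045, -0.25199374,  0.14205635]), array([-0.00608379,  0.00430345,  0.99997223]))
[0.52779013 0.05541786 0.20661174] [-0.07336813  2.37284893  0.02214724]
from [ 0.4868 -0.2582  0.2029] t 16.05
travel [[0.13, 0.5, -0.12], [0.11, 0.5, -0.11], [0.1, 0.51, -0.09], [0.08, 0.52, -0.08], [0.06, 0.52, -0.06], [0.04, 0.52, -0.05], [0.03, 0.53, -0.03], [0.01, 0.53, -0.02], [-0.01, 0.53, -0.0], [-0.03, 0.53, 0.01], [-0.04, 0.52, 0.03], [-0.06, 0.52, 0.05]]
rot each [-0.284 -0.065 -0.318]
```

Call:
apply_moves:
  fingers: [0, 0, 0, 0, 0, 0, 0, 0, 0, 0, 0, 0]
  travel:
    - [0.13, 0.5, -0.12]
    - [0.11, 0.5, -0.11]
    - [0.1, 0.51, -0.09]
    - [0.08, 0.52, -0.08]
    - [0.06, 0.52, -0.06]
    - [0.04, 0.52, -0.05]
    - [0.03, 0.53, -0.03]
    - [0.01, 0.53, -0.02]
    - [-0.01, 0.53, 0]
    - [-0.03, 0.53, 0.01]
    - [-0.04, 0.52, 0.03]
    - [-0.06, 0.52, 0.05]
  rotation:
    - [-0.284, -0.065, -0.318]
    - [-0.284, -0.065, -0.318]
    - [-0.284, -0.065, -0.318]
    - [-0.284, -0.065, -0.318]
    - [-0.284, -0.065, -0.318]
    - [-0.284, -0.065, -0.318]
    - [-0.284, -0.065, -0.318]
    - [-0.284, -0.065, -0.318]
    - [-0.284, -0.065, -0.318]
    - [-0.284, -0.065, -0.318]
    - [-0.284, -0.065, -0.318]
    - [-0.284, -0.065, -0.318]

```text
time: 17.25
tool_pos: [0.5248, 0.0583, 0.2005]
tcp_rot: [-0.074, 2.382, 0.028]
wrist_force: [0.4, 0.5, -0.6]
width: 0.17
grip_force: 58.6
```

```bash
cat > d.py <<'E'
from h import *
import sys
s=read_state();print(s['time'],s['width'],np.round(s['q'],2),*pintip())
for n in('wrist','scene','top'):
    c=cam(n,n+sys.argv[1]+'.png'); tp,ax=pintip()
    for nm,z in dict(pin=tp[2],pin_collar=(tp+.04*ax)[2],pin_grip=(tp+.07*ax)[2],case_eye=.12,drawer_eye=.096).items():
        for r in tip_of(n,nm)[:1]: print(n,nm,np.round(r['location']),round(r['p'],2),np.round(atz(P(c),r['location'],z),4), 'model px',np.round(proj(P(c),{'pin':tp,'pin_collar':tp+.04*ax,'pin_grip':tp+.07*ax}.get(nm,np.array([.601,.0555,z])))))
E
python3 d.py 8
python3 -c "
from h import *
p,r=pinpose([.598,.0555,.135],3,5);plan(p,r,5)"
```

```text
17.25 0.17043266358701212 [ 0.07 -0.43  2.48 -0.01  0.33 -1.56] [0.51648937 0.0586341  0.13898521] [-0.0777714  -0.00913447  0.99692937]
wrist pin [316. 170.] 0.66 [0.5175 0.059 ] model px [319. 169.]
wrist pin_collar [315. 245.] 0.6 [0.5163 0.0586] model px [319. 242.]
wrist pin_grip [318. 313.] 0.66 [0.5123 0.0594] model px [319. 312.]
wrist case_eye [301. 228.] 0.78 [0.6009 0.0539] model px [303. 228.]
wrist drawer_eye [302. 198.] 0.77 [0.6003 0.0544] model px [304. 199.]
scene pin [341. 269.] 0.53 [0.5257 0.05  ] model px [346. 268.]
scene pin_grip [345. 248.] 0.63 [0.5124 0.0471] model px [348. 250.]
scene case_eye [322. 298.] 0.74 [0.5968 0.0555] model px [320. 299.]
scene drawer_eye [318. 302.] 0.63 [0.6014 0.0495] model px [321. 304.]
top pin [266. 239.] 0.61 [0.5093 0.0579] model px [266. 235.]
top pin_collar [267. 234.] 0.6 [0.5131 0.0517] model px [265. 233.]
top pin_grip [109. 254.] 0.63 [0.4722 0.3832] model px [264. 232.]
top case_eye [268. 202.] 0.82 [0.5987 0.053 ] model px [267. 201.]
top drawer_eye [275. 201.] 0.96 [0.6045 0.0383] model px [267. 203.]
from [0.5261 0.0571 0.2031] t 18.15
travel [[-0.21, -0.03, 0.24], [-0.21, -0.03, 0.24], [-0.21, -0.03, 0.24], [-0.21, -0.03, 0.24], [-0.21, -0.03, 0.24]]
rot each [ 0.005 -0.011 -0.007]
```

View pics/wrist8.png

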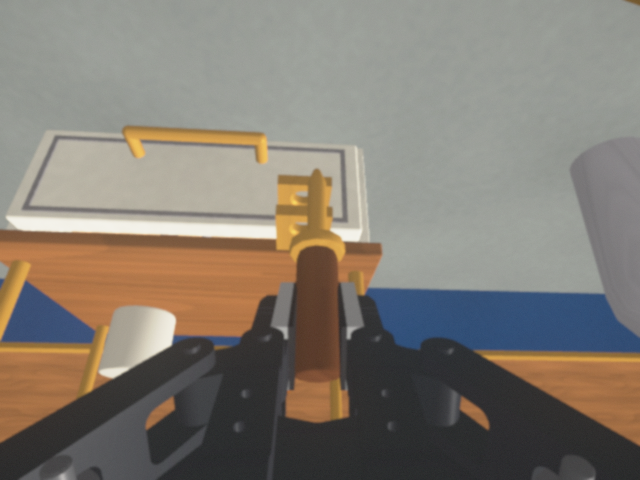

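The model matches the picture within about 3 px; the pin tip is at (316,170) and the case eye at (301,228). I take the eye as (0.601, 0.0545) and move over it.

```bash
python3 -c "
from h import *
p,r=pinpose([.600,.0545,.135],3,5);plan(p,r,6)"
```

```text
from [0.5261 0.0571 0.2031] t 18.15
travel [[-0.18, -0.03, 0.2], [-0.18, -0.03, 0.2], [-0.18, -0.03, 0.2], [-0.18, -0.03, 0.2], [-0.18, -0.03, 0.2], [-0.18, -0.03, 0.2]]
rot each [ 0.004 -0.009 -0.006]
```

Call:
apply_moves:
  fingers: [0, 0, 0, 0, 0, 0, 0]
  travel:
    - [-0.18, -0.03, 0.2]
    - [-0.18, -0.03, 0.2]
    - [-0.18, -0.03, 0.2]
    - [-0.18, -0.03, 0.2]
    - [-0.18, -0.03, 0.2]
    - [-0.18, -0.03, 0.2]
    - [0, 0, 0]
  rotation:
    - [0, 0, 0]
    - [0, 0, 0]
    - [0, 0, 0]
    - [0, 0, 0]
    - [0, 0, 0]
    - [0, 0, 0]
    - [0, 0, 0]

```text
time: 18.85
tool_pos: [0.6083, 0.0529, 0.1973]
tcp_rot: [-0.071, 2.378, 0.027]
wrist_force: [-0.3, -0.3, -0.7]
width: 0.172
grip_force: 58.7
```

```bash
python3 d.py 9
python3 -c "
from h import *
p,r=pinpose([.601,.0545,.115],3,4);plan(p,r,5)"
```

```text
18.85 0.17181823476815108 [ 0.04 -0.21  2.35  0.06  0.25 -1.64] [0.60012694 0.05325097 0.13571485] [-0.08137331 -0.00919891  0.99664124]
wrist pin_collar [314. 245.] 0.67 [0.6008 0.0528] model px [315. 239.]
wrist pin_grip [319. 314.] 0.91 [0.5992 0.0548] model px [314. 309.]
wrist case_eye [318. 144.] 0.93 [0.6009 0.0548] model px [320. 144.]
scene pin_collar [319. 286.] 0.6 [0.5998 0.0525] model px [321. 285.]
scene pin_grip [319. 276.] 0.63 [0.5938 0.0478] model px [321. 277.]
scene case_eye [318. 295.] 0.83 [0.5959 0.0457] model px [320. 299.]
scene drawer_eye [320. 304.] 0.57 [0.6028 0.0539] model px [321. 304.]
top pin [264. 203.] 0.56 [0.5919 0.0616] model px [267. 200.]
top pin_collar [264. 198.] 0.52 [0.5943 0.0597] model px [267. 198.]
top pin_grip [266. 198.] 0.59 [0.5872 0.0522] model px [266. 195.]
top case_eye [267. 202.] 0.85 [0.5966 0.0548] model px [267. 201.]
top drawer_eye [270. 206.] 0.78 [0.5928 0.0489] model px [267. 203.]
from [0.6069 0.053  0.1969] t 19.75
travel [[0.05, 0.01, 0.07], [0.05, 0.01, 0.07], [0.05, 0.01, 0.07], [0.05, 0.01, 0.07], [0.05, 0.01, 0.07]]
rot each [ 0.005  0.022 -0.006]
```

View pics/wrist9.png

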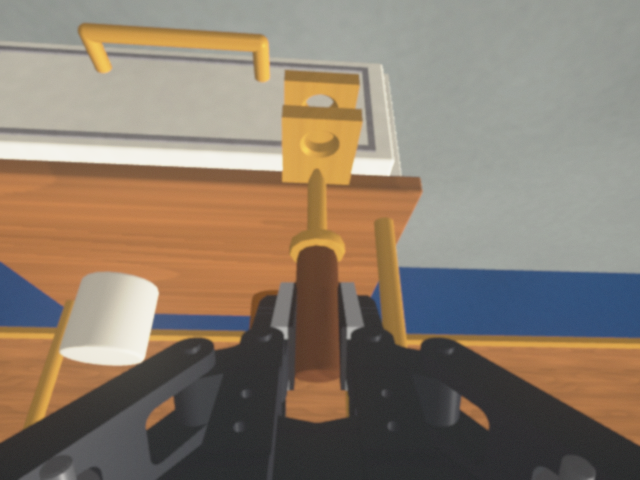

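The tip at (317,170) sits above the hole at (320,143), which is consistent with the model. I lower the pin and straighten it.

Call:
apply_moves:
  fingers: [0, 0, 0, 0, 0, 0]
  travel:
    - [0.05, 0.01, 0.07]
    - [0.05, 0.01, 0.07]
    - [0.05, 0.01, 0.07]
    - [0.05, 0.01, 0.07]
    - [0.05, 0.01, 0.07]
    - [0, 0, 0]
  rotation:
    - [0, 0.04, 0]
    - [0, 0.04, 0]
    - [0, 0.04, 0]
    - [0, 0.04, 0]
    - [0, 0.04, 0]
    - [0, 0, 0]

```text
time: 20.35
tool_pos: [0.6092, 0.0557, 0.1744]
tcp_rot: [-0.072, 2.402, 0.026]
wrist_force: [0.1, 0.3, -1.0]
width: 0.17
grip_force: 58.9
```

```bash
python3 d.py 10 | grep -v top
python3 -c "
from h import *
p,r=pinpose([.601,.0545,.100],3,1);plan(p,r,5)"
```

```text
20.35 0.17044055486513227 [ 0.05 -0.17  2.35  0.04  0.22 -1.62] [0.59963022 0.05593378 0.11303048] [-0.05802231 -0.00780017  0.99828481]
wrist pin [316. 170.] 0.95 [0.6005 0.0563] model px [315. 169.]
wrist pin_collar [315. 242.] 0.96 [0.5976 0.0559] model px [314. 242.]
wrist pin_grip [316. 313.] 0.63 [0.5965 0.0563] model px [314. 313.]
wrist case_eye [314. 181.] 0.73 [0.6002 0.0555] model px [314. 182.]
wrist drawer_eye [314. 142.] 0.58 [0.6007 0.0551] model px [314. 143.]
scene pin [320. 302.] 0.56 [0.6055 0.0576] model px [321. 300.]
scene pin_collar [320. 291.] 0.59 [0.5986 0.0534] model px [321. 291.]
scene pin_grip [321. 283.] 0.57 [0.5953 0.0532] model px [321. 284.]
scene case_eye [321. 297.] 0.7 [0.596  0.0531] model px [320. 299.]
scene drawer_eye [320. 303.] 0.73 [0.6014 0.0541] model px [321. 304.]
from [0.6096 0.0556 0.1756] t 21.25
travel [[0.03, -0.0, 0.05], [0.03, -0.0, 0.05], [0.03, -0.0, 0.05], [0.03, -0.0, 0.05], [0.03, -0.0, 0.05]]
rot each [ 0.006  0.082 -0.006]
```

View pics/wrist10.png

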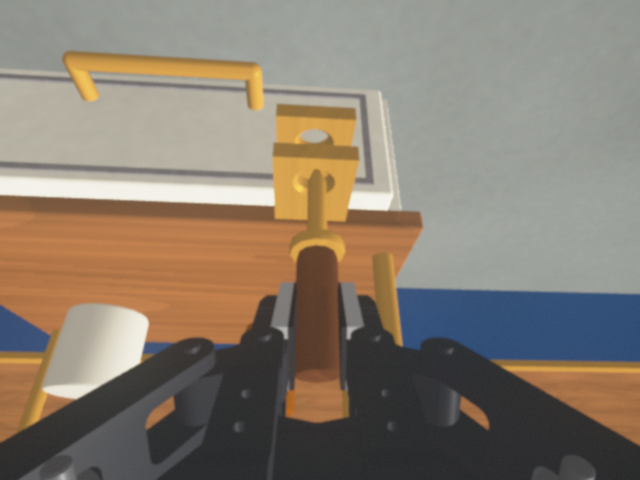

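The tip has entered the upper hole with no contact force. I keep lowering and bring the pin upright.

Call:
apply_moves:
  fingers: [0, 0, 0, 0, 0, 0]
  travel:
    - [0.03, 0, 0.05]
    - [0.03, 0, 0.05]
    - [0.03, 0, 0.05]
    - [0.03, 0, 0.05]
    - [0.03, 0, 0.05]
    - [0, 0, 0]
  rotation:
    - [0, 0.08, 0]
    - [0, 0.08, 0]
    - [0, 0.08, 0]
    - [0, 0.08, 0]
    - [0, 0.08, 0]
    - [0, 0, 0]

```text
time: 21.85
tool_pos: [0.6123, 0.0557, 0.1608]
tcp_rot: [-0.073, 2.443, 0.025]
wrist_force: [-0.1, -0.1, -1.1]
width: 0.168
grip_force: 59.2
```

```bash
python3 d.py 11 | grep -v top
python3 -c "
from h import *
p,r=pinpose([.601,.055,.082],3,0);plan(p,r,6)"
```

```text
21.85 0.16843650774804947 [ 0.05 -0.13  2.33  0.03  0.25 -1.61] [0.60023075 0.05583804 0.09984511] [-0.01713534 -0.00540321  0.99983858]
wrist pin_grip [317. 313.] 0.92 [0.5999 0.0568] model px [314. 312.]
wrist case_eye [309. 204.] 0.78 [0.601  0.0532] model px [314. 204.]
wrist drawer_eye [315. 164.] 0.58 [0.6014 0.0559] model px [315. 163.]
scene pin [288. 225.] 0.62 [ 0.4992 -0.1343] model px [321. 303.]
scene pin_collar [321. 297.] 0.58 [0.6034 0.0591] model px [321. 294.]
scene pin_grip [317. 291.] 0.49 [0.6088 0.054 ] model px [321. 288.]
scene case_eye [319. 297.] 0.98 [0.5997 0.0507] model px [320. 299.]
scene drawer_eye [319. 303.] 0.7 [0.6023 0.0532] model px [321. 304.]
from [0.6123 0.0557 0.1613] t 22.75
travel [[0.04, -0.0, 0.05], [0.04, -0.0, 0.05], [0.03, -0.0, 0.05], [0.03, -0.0, 0.05], [0.03, -0.0, 0.05], [0.03, -0.0, 0.05]]
rot each [ 0.005  0.029 -0.005]
```

Call:
apply_moves:
  fingers: [0, 0, 0, 0, 0, 0]
  travel:
    - [0.03, 0, 0.05]
    - [0.04, 0, 0.05]
    - [0.03, 0, 0.05]
    - [0.03, 0, 0.05]
    - [0.03, 0, 0.05]
    - [0, 0, 0]
  rotation:
    - [0, 0.03, 0]
    - [0, 0.03, 0]
    - [0, 0.03, 0]
    - [0, 0.03, 0]
    - [0, 0.03, 0]
    - [0, 0, 0]

```text
time: 23.35
tool_pos: [0.6139, 0.0558, 0.1458]
tcp_rot: [-0.073, 2.459, 0.024]
wrist_force: [-0.8, 0.6, -0.9]
width: 0.17
grip_force: 59.2
```

```bash
python3 d.py 12 | grep wrist; python3 -c "
from h import *
print(pintip())
p,r=pinpose([.601,.055,.077],3,0);plan(p,r,4)"
```

```text
wrist pin [317. 169.] 0.88 [0.6007 0.0567] model px [315. 169.]
wrist pin_collar [313. 183.] 0.64 [0.5664 0.0532] model px [314. 242.]
wrist pin_grip [317. 313.] 0.91 [0.6011 0.0567] model px [314. 312.]
wrist case_eye [314. 233.] 0.88 [0.6026 0.0556] model px [314. 231.]
wrist drawer_eye [315. 186.] 0.62 [0.6007 0.0558] model px [314. 187.]
(array([0.60111657, 0.0558858 , 0.08577633]), array([-0.00241576, -0.00451037,  0.99998691]))
from [0.6141 0.0558 0.1465] t 24.25
travel [[0.03, -0.0, 0.03], [0.03, -0.0, 0.03], [0.03, -0.0, 0.03], [0.03, -0.0, 0.03]]
rot each [ 0.007  0.006 -0.008]
```

View pics/wrist12.png

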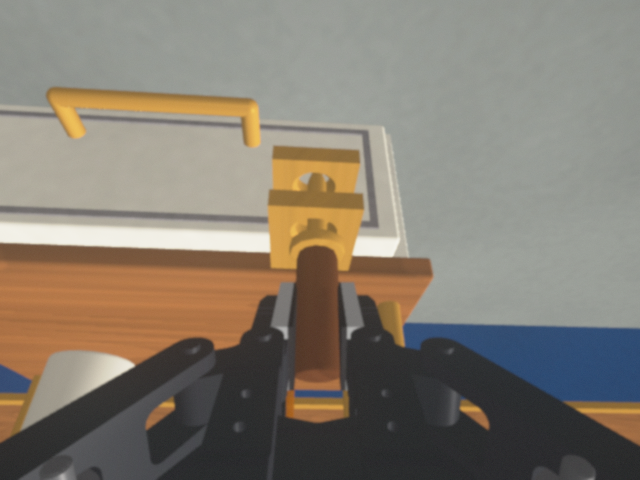

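The pin now passes through both holes. I lower it until the collar touches.

Call:
apply_moves:
  fingers: [0, 0, 0, 0]
  travel:
    - [0.025, 0, 0.03]
    - [0.025, 0, 0.03]
    - [0.025, 0, 0.03]
    - [0, 0, 0]
  rotation:
    - [0, 0, 0]
    - [0, 0, 0]
    - [0, 0, 0]
    - [0, 0, 0]

```text
time: 24.65
tool_pos: [0.6143, 0.0558, 0.1408]
tcp_rot: [-0.073, 2.457, 0.025]
wrist_force: [0.8, 1.1, 0.3]
width: 0.167
grip_force: 59.3
```

Call:
apply_moves:
  fingers: [0, 0]
  travel:
    - [0.015, 0, 0.02]
    - [0, 0, 0]
  rotation:
    - [0, 0, 0]
    - [0, 0, 0]

```text
time: 24.85
tool_pos: [0.6152, 0.0559, 0.1408]
tcp_rot: [-0.073, 2.455, 0.025]
wrist_force: [-0.5, -0.8, 3.2]
width: 0.165
grip_force: 59.4
```

The collar is in contact (3 N upward). I release and back off along the tool axis.

Call:
apply_moves:
  fingers: [0.25, 0.35, 0.45, 0.5, 0.5, 0.5, 0.5, 0.5, 0.5, 0.5, 0.5]
  travel:
    - [0, 0, 0]
    - [0, 0, 0]
    - [0, 0, 0]
    - [0, 0, 0]
    - [0, 0, -0.2]
    - [0, 0, -0.3]
    - [0, 0, -0.4]
    - [0, 0, -0.5]
    - [0.3, 0, -0.3]
    - [0.3, 0, -0.3]
    - [0, 0, 0]
  rotation:
    - [0, 0, 0]
    - [0, 0, 0]
    - [0, 0, 0]
    - [0, 0, 0]
    - [0, 0, 0]
    - [0, 0, 0]
    - [0, 0, 0]
    - [0, 0, 0]
    - [0, 0, 0]
    - [0, 0, 0]
    - [0, 0, 0]

```text
time: 25.95
tool_pos: [0.5258, 0.0507, 0.1981]
tcp_rot: [-0.073, 2.457, 0.025]
wrist_force: [-0.2, -0.6, 0.9]
width: 0.499
grip_force: 0.0
```

```bash
python3 -c "
from h import *
s=read_state();print(s['tool_pos'],s['wrist_force'],s['width'],s['time'])
o={}
for n in('wrist','scene','top'):
    c=cam(n,n+'13.png')
    for nm,z in dict(pin_collar=.12,pin_grip=.15,case_eye=.12,drawer_face=.078).items():
        for r in tip_of(n,nm)[:1]: print(n,nm,np.round(r['location']),round(r['p'],2),np.round(atz(P(c),r['location'],z),4))
"
```

```text
[0.52575692 0.05073739 0.19811708] [-0.17819762 -0.56291647  0.8545109 ] 0.49885949494810605 25.95
wrist pin_collar [317. 244.] 0.83 [0.602  0.0568]
wrist pin_grip [317. 284.] 0.85 [0.6017 0.0568]
wrist case_eye [312. 244.] 0.56 [0.6028 0.054 ]
wrist drawer_face [204. 219.] 0.86 [ 0.6353 -0.0301]
scene pin_collar [320. 301.] 0.51 [0.6045 0.0576]
scene pin_grip [319. 293.] 0.6 [0.6026 0.0529]
scene case_eye [319. 295.] 0.58 [0.5957 0.0466]
scene drawer_face [319. 302.] 0.66 [0.5936 0.0449]
top pin_collar [267. 198.] 0.41 [0.6079 0.0556]
top pin_grip [267. 200.] 0.58 [0.5963 0.0535]
top case_eye [267. 203.] 0.95 [0.5954 0.0549]
top drawer_face [306. 192.] 0.65 [ 0.631  -0.0366]
```

View pics/wrist13.png

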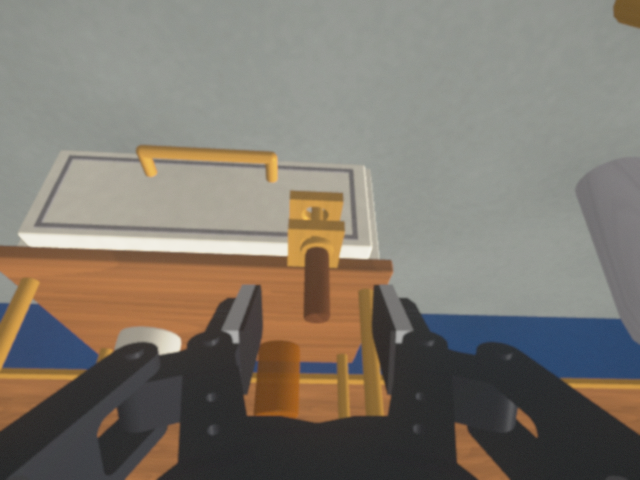

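The pin stands upright with its collar on the upper plate at (317,244), and its shank shows through the lower eyelet. The drawer is home and the gripper is clear, so I hand the job in.

```bash
python3 -c "
from workcell import *
print(finish_job())"
```

```text
the job is handed in; nothing more can be done
None
```

The drawer is pushed home and the pin stands upright through both eyelets with its collar on the upper one; the gripper is clear, no other bar things were touched, and the job was handed in at about 26 s.

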